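# Put the pruners away, shut the tool box lid and fold the clamp down

### The arm

A 6-joint arm with a two-finger parallel gripper is mounted at the origin on the work surface. World frame = base frame: x ahead of the robot, y to its left, z up, the work surface at z = 0. Lengths are in m, angles in degrees, forces in N, time in s.
With the tool pointing down it reaches from about 0.4 to 0.825 m from the base axis. Payload 7 kg.
Tool frame: the origin (TCP) lies midway between the tips of the shut fingers; the grasp point (between the pads) lies 19 mm behind it; z points along the fingers, y is the line along which they close (so a half turn about z gives the same grasp; the last joint's range is limited). The gripper opens to 88 mm and grips with 3 to 60 N. Pads are 19 mm wide; open, the fingers measure 130 mm over their backs; the gripper's body (78 mm by 193 mm) begins 47 mm behind the grasp point.
Start: joints at [93.341, 20.546, 0.682, 0, -70.136, -16.507], TCP at [0.154, 0.657, 0.195] pointing down, gripper open.
Joint ranges: [-176.03, 176.03], [-82.01, 121.73], [-58.28, 71.71], [-173.87, 95.51], [-174.79, -0.11], [-173.66, 173.66]. Speed limits (degrees/s): [136.94, 136.94, 172.46, 180, 180, 180].

### API

Orientations are given as [roll, pitch, yaw] about the fixed x, y, z axes, in that order (R = Rz(yaw) Ry(pitch) Rx(roll)).
In Python, from plant import * gives the robot as it stands.
- The arm moves only by the tool move_arm, never from a script. Its argument "commands" is a list of rows, each a list of 7 numbers: the shift along the world's x, y, z in mm, then the turn, a rotation vector about the world's x, y, z in degrees, then the opening in per cent of the stroke, from 0 (shut) to 100 (fully open). In form: [[x, y, z, rx, ry, rz, fingers], ...]. A call has 1 to 20 rows; each row shifts and turns the commanded pose from where the row before left it; what a row does not reach is not made up. A row lasts 1/10 s, in which the tool goes at most 50 mm and 8.59 degrees, less where a joint would pass 70% of its speed; a pose out of reach is approached as far as the arm can. A call with a gripper value outside its range is refused whole. The fingers move at their own pace and stop on an object; "squeeze" is the grip in N (left out, the last holds). Time passes only in rows, so rows that do not move let the fingers close. It gives the time, the measured TCP pose, the force and the opening at its end, in the units of the state.
- get_state(): the state, without advancing time (a new reading comes with each control period).
- capture(name): name is "scene" or "top" or "wrist"; returns a dict with "frame" (420x560x3 uint8, blue, green, red), "camera_matrix" (3x3 intrinsics, pixels), "world_to_cam" (4x4, takes a point from world to camera coordinates); the wrist camera has in their place "tool_from_camera" (4x4, takes a point from camera to tool coordinates, whose origin is the TCP and whose axes are the flange's). Camera axes: x right, y up, looking along -z (the intrinsics and any distortion apply to the point x, -y, -z); pixel columns grow to the right and rows downward; lengths in m; the calibration is good to about 2 mm. A picture is of the moment at which its call begins: read the wrist's pose just before it. There is no depth.
- close_job(): hands the job in, once; it reports no verdict.
The state is a dict: "time_s": time; "joints": joint angles; "qd": joint speeds; "joint_torque": joint torques, N m; "tcp_pos": TCP position; "eef_rot": TCP orientation; "contact_force": force on the tool from outside, world axes, zero at the start; "moment": the same for the moment, N m; "gripper_width": finger opening in m.
Only numpy, scipy, OpenCV 4.12 (cv2) and the standard library are available. Lean on these libraries where they do the work, as an engineer would, in place of code of your own. Each camera call takes 0.05 s, during which the arm holds its last target. There are 200 camera calls.

### The job

Lay the green pruners flat inside the open tool box. Then swing its lid over and ease it fully shut without slamming it, and after that fold the red clamp lever down over the lid until it lies flat. Leave the rake, the scoop and the potted succulent where they are.

Things in the scene. Friction and masses are not known exactly. Their poses are not given: they have to be found in the camera images.
- pruners: Closed gardening pruners with two green plastic grips side by side and a steel blade head, lying flat on the bench, loose, about 0.2 kg. 212 mm long, 18 mm thick. Origin under their middle, at the underside; x runs along their length, grips from x = -114 to +35 mm, blades from there to +97 mm; z up. Across y the two grips together are 43 to 48 mm wide between x = -60 and +10 mm.
- pruners_grip (a point): Point on the pruners' centre line where the grips are best taken (x = -15 mm, 9 mm above the underside), near the centre of mass; 46 mm wide there across the pruners' y.
- toolbox: Light blue painted metal tool box, fixed to the bench, open at the top. Outside 200 mm (its x) by 290 mm (its y), 75 mm high, walls and floor 6 mm. Origin at the centre of its underside, z up. The lid's hinge is along its +x rim, the clamp on the middle of its -x side. It is turned so that its +x points roughly to the robot's left (within 20 degrees).
- lid (a joint): Angle of the light blue lid (rad): 0 shut flat on the rim, 1.57 upright; starts open at 1.45 to 1.75, stop at 1.85. Stiff hinge: it stays where it is left, and needs 2 to 4 N at its free edge. Plate 200 by 290 mm, 8 mm thick; open, its top stands about 0.28 m above the bench.
- lid_hinge (a point): Middle of the lid's hinge line, on the toolbox's +x rim (toolbox x = +100, z = 75.5 mm); the hinge line runs along toolbox y. It is on the lid's underside; the lid's outer (top) face is 8 mm from it.
- lid_edge (a point): Middle of the lid's free edge, on the outer (top) face, 200 mm from the hinge; when shut it lies at toolbox x = -100, z = 83.5 mm.
- clamp (a joint): Angle of the red clamp lever (rad): 0 folded down, lying flat 2 mm above the shut lid and pointing to toolbox +x; 1.57 upright; starts open at 1.6 to 1.95, leaning away from the box; stop at 2.0. Stiff: it stays where it is left, and needs 2 to 3 N near its tip.
- clamp_pivot (a point): Pivot of the clamp lever, in a steel bracket on the box's -x side (toolbox x = -112, y = 0, z = 89.5 mm); the lever turns about toolbox y.
- clamp_tip (a point): Free end of the clamp lever, on its mid-plane, 85 mm from the pivot. The lever is 8 mm thick, 42 mm wide, and 60 mm wide over the last 22 mm.
- rake: Steel hand rake with a wooden handle, lying on the bench; 225 mm long, up to 80 mm wide, 24 mm high. Origin at the underside about mid-length, handle towards its -x. To be left alone. It and the pruners may be on either side of the box.
- scoop: Yellow plastic scoop lying beyond the box on the robot's left; 196 mm long, 76 mm wide, 44 mm high. Origin at the underside where blade and handle meet, handle to its -x. To be left alone.
- pot: White ceramic succulent pot, 88 mm across, 70 mm high, about 105 mm with the plant, standing on a round plastic turntable (200 mm across, 26 mm high) beyond the box on the robot's right. Origin at the centre of its underside. To be left alone.
Not all that is in view belongs to the job. What is meant by the pruners is not purple, and is the smaller of those in its own colour.

How it is judged:
By the outcome, as a careful person would: the job done as asked, in the order asked, and still so for the second after the job is handed in, with the robot touching nothing.
It also fails if it takes over 72 s, if anything falls off the work surface, if the arm or the gripper's body presses on something with over 40 N, if the wrist force passes 120 N, or if a joint passes its speed limit or range.

## Working session

There is one attempt and no reset: what is moved stays moved. The work goes in short steps, Python scripts to look and compute and a tool call to move; the robot and the scene stay as the last step left them, time stands still between calls to the robot, and variables do not carry over. Pictures are saved under pics/ and viewed, on a budget of 10 in all, crops included, one or two more only if the job needs it, and the job is handed in when it is done.

Besides the shell and the picture viewer there is one more tool, called after "Request:" as name([rows], argument=value, ...), one row to a line, values as JSON. move_arm: Moves the arm, as the interface text tells. Its arguments: {"type":"object","properties":{"commands":{"type":"array"},"squeeze":{"type":"number"}},"required":["commands"]}

```bash
mkdir -p pics
cat > h.py <<'E'
from plant import *
import numpy as np, cv2
from scipy.spatial.transform import Rotation as R
def snap(n,f):
    s=get_state(); c=capture(n); cv2.imwrite('pics/'+f+'.png',c['frame'])
    if n=='wrist':
        T=np.eye(4); T[:3,:3]=R.from_euler('xyz',s['eef_rot'],degrees=True).as_matrix(); T[:3,3]=s['tcp_pos']
        M=T@c['tool_from_camera']
    else: M=np.linalg.inv(c['world_to_cam'])
    np.savez('pics/'+f+'.npz',K=c['camera_matrix'],M=M,d=np.array(c.get('distortion',np.zeros(5)),float)); return c
def pix(f,u,v,z):
    a=np.load('pics/'+f+'.npz'); K,M=a['K'],a['M']
    d=np.linalg.solve(K,[u,v,1]); d=M[:3,:3]@(d*[1,-1,-1]); o=M[:3,3]
    return o+d*(z-o[2])/d[2]
def proj(f,P):
    a=np.load('pics/'+f+'.npz'); p=np.linalg.inv(a['M'])@np.append(P,1); q=a['K']@(p[:3]*[1,-1,-1]); return q[:2]/q[2]
E
python3 - <<'E'
from h import *
c=snap('top','top0'); print([k for k in c],c['camera_matrix']); print(np.load('pics/top0.npz')['M'].round(3))
c=snap('scene','sc0');print({k:v for k,v in c.items() if k not in('frame',)}); print(get_state())
E
```

```text
['frame', 'camera_matrix', 'world_to_cam'] [[528.24595901   0.         282.32224985]
 [  0.         528.24595901 207.74248235]
 [  0.           0.           1.        ]]
[[-0.012  0.998 -0.058  0.351]
 [-1.    -0.013 -0.01   0.078]
 [-0.011  0.058  0.998  1.695]
 [ 0.     0.     0.     1.   ]]
{'camera_matrix': array([[502.86609496,   0.        , 282.74901832],
       [  0.        , 502.86609496, 216.59674746],
       [  0.        ,   0.        ,   1.        ]]), 'world_to_cam': array([[-0.84915301,  0.52812837, -0.00442743,  0.31775069],
       [-0.28441563, -0.4502029 ,  0.84641898,  0.08998859],
       [ 0.44502463,  0.71999846,  0.53249911, -1.9547199 ],
       [ 0.        ,  0.        ,  0.        ,  1.        ]])}
{'time_s': 0.1, 'joints': array([ 9.33411943e+01,  2.05880045e+01,  6.39690444e-01, -1.69711814e-02,
       -7.01360022e+01, -1.65068011e+01]), 'qd': array([ 0.08609341, -0.06233565,  0.02847786,  0.07391327, -0.09145293,
       -0.09467412]), 'joint_torque': array([-1.81631367e-03, -5.84157908e+01,  2.93753582e+01,  7.01550096e+00,
        1.01966097e-02, -6.09432027e-05]), 'tcp_pos': array([0.15366844, 0.65678424, 0.19381629]), 'eef_rot': array([ 1.79914625e+02, -8.66147567e-03, -1.31713787e+01]), 'contact_force': array([-0.70347861,  0.30184064, -0.38621032]), 'moment': array([-0.01374408, -0.0248916 ,  0.01881452]), 'gripper_width': 0.08770115598255615}
```

View pics/top0.png

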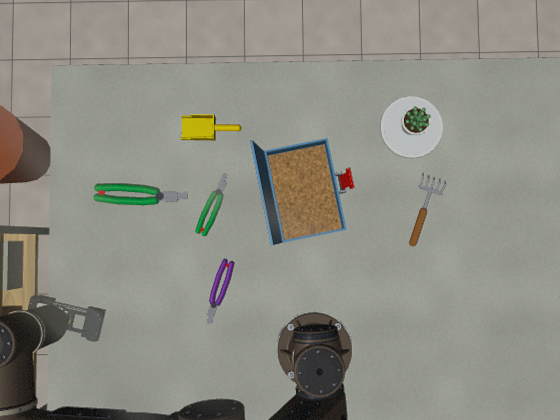

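View pics/sc0.png

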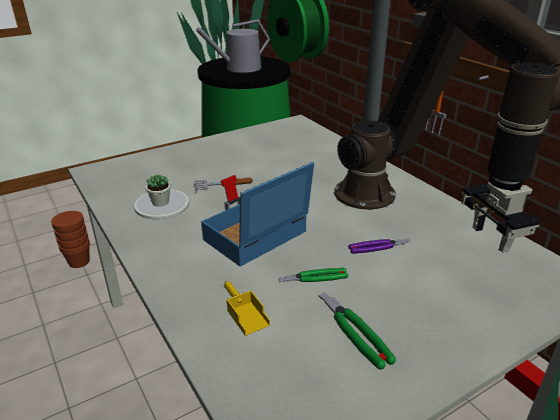

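Candidates: large green loppers (140,194), small green pruners (210,205) and purple pruners (220,290), all in the top view. The smaller green one fits the description, so I'll check it in a crop.

Run:
```python
import cv2
i=cv2.imread('pics/top0.png')[120:260,180:366]; cv2.imwrite('pics/c1.png',cv2.resize(i,None,fx=4.3,fy=4.285,interpolation=cv2.INTER_CUBIC)[:600,:800])
```

```text
(no output)
```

View pics/c1.png

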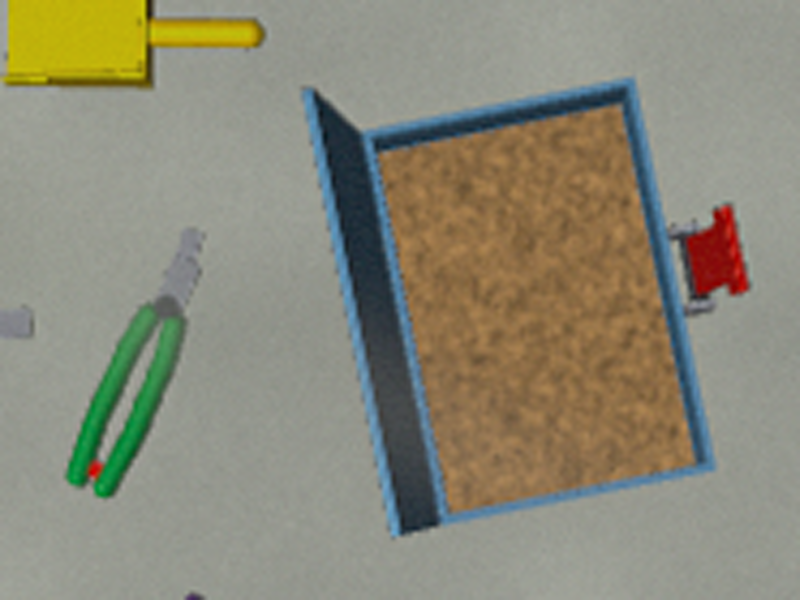

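The crop shows green pruners with their tail at (91,487), tip at (193,232) and a red catch. The box rim corners are (634,80), (713,467), (443,522) and (367,133). The lid's free edge runs (308,90)–(396,535), and the red clamp is at (718,250).

```bash
cat >> h.py <<'E'
def cp(u,v,z): return pix('top0',180+u/4.3,120+v/4.285,z)
E
python3 - <<'E'
from h import *
t=cp(91,487,.009);h=cp(193,232,.005)
d=(h-t)[:2];L=np.hypot(*d);print('pruner',t,h,L,np.degrees(np.arctan2(d[1],d[0])));u=d/L
print('grip',t[:2]+u*.099, 'or',h[:2]-u*.112)
c=[cp(*p,.075) for p in [(634,80),(713,467),(443,522),(367,133)]]
for p in c: print(p.round(4))
C=np.mean(c,0);a=c[0]-c[1]+c[3]-c[2]
print('C',C,np.hypot(*(c[0]-c[1])[:2]),np.hypot(*(c[3]-c[0])[:2]),'yaw y axis',np.degrees(np.arctan2(a[1],a[0])), np.degrees(np.arctan2(*((c[3]-c[0]+c[2]-c[1])[[1,0]]))))
for z in(.27,.28): print('lid',cp(308,90,z),cp(396,535,z))
# base joint-based reach
E
```

```text
pruner [0.36918468 0.35604253 0.009     ] [0.55976329 0.27947266 0.005     ] 0.2053853714060133 -21.889067064300754
grip [0.46104751 0.31913426] or [0.45583766 0.32122746]
[ 0.657  -0.0472  0.075 ]
[ 0.3772 -0.0985  0.075 ]
[0.3403 0.0942 0.075 ]
[0.6212 0.1454 0.075 ]
C [0.49894562 0.02347159 0.075     ] 0.2845473246088758 0.19585622491445195 yaw y axis 10.358337295344734 100.6781085638502
lid [0.61678581 0.17439549 0.27      ] [0.33380682 0.12181929 0.27      ]
lid [0.61491991 0.17372048 0.28      ] [0.33392606 0.12151312 0.28      ]
```

Request:
move_arm([
  [25, -28, 0, 0, 0, -1, 100],
  [25, -28, 0, 0, 0, -1, 100],
  [25, -28, 0, 0, 0, -1, 100],
  [25, -28, 0, 0, 0, -1, 100],
  [25, -28, 0, 0, 0, -1, 100],
  [25, -28, 0, 0, 0, -1, 100],
  [25, -28, 0, 0, 0, -1, 100],
  [25, -28, 0, 0, 0, -1, 100],
  [25, -28, 0, 0, 0, -0.7, 100],
  [25, -28, 0, 0, 0, 0, 100],
  [25, -28, 0, 0, 0, 0, 100],
  [29, -29, 0, 0, 0, 0, 100],
  [0, 0, 0, 0, 0, 0, 100],
  [0, 0, 0, 0, 0, 0, 100],
])

```text
time_s: 1.5
tcp_pos: [0.4581, 0.3193, 0.1943]
eef_rot: [180.0, 0.0, -22.0]
contact_force: [-0.2, 0.2, 0.4]
gripper_width: 0.0876
```

Run:
```python
from h import *
snap('wrist','w1'); s=get_state();print(s['tcp_pos'],s['eef_rot'],s['time_s']); print([proj('w1',p).round() for p in ([.458,.320,.009],[.369,.356,.009],[.56,.279,.005])])
```

```text
[0.45766675 0.32002934 0.19436204] [ 1.79978564e+02  2.06498386e-02 -2.19271610e+01] 1.55
[array([280., 180.]), array([280., 246.]), array([280.,  90.])]
```

View pics/w1.png

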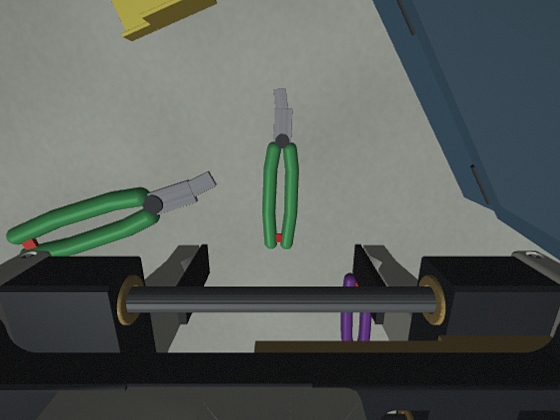

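The pruners lie centred at columns 268–297, with tail row 247 and tip row 88. That matches the projected estimate, and the loppers and purple pruners are well clear of the fingers.

Request:
move_arm([
  [0, 0, -35, 0, 0, 0, 100],
  [0, 0, -40, 0, 0, 0, 100],
  [0, 0, -40, 0, 0, 0, 100],
  [0, 0, -35, 0, 0, 0, 100],
  [0, 0, -20, 0, 0, 0, 100],
  [0, 0, -12, 0, 0, 0, 100],
  [0, 0, -7, 0, 0, 0, 100],
  [0, 0, 0, 0, 0, 0, 100],
  [0, 0, 0, 0, 0, 0, 30],
  [0, 0, 0, 0, 0, 0, 0],
  [0, 0, 0, 0, 0, 0, 0],
  [0, 0, 0, 0, 0, 0, 0],
  [0, 0, 0, 0, 0, 0, 0],
  [0, 0, 0, 0, 0, 0, 0],
  [0, 0, 0, 0, 0, 0, 0],
  [0, 0, 10, 0, 0, 0, 0],
  [0, 0, 20, 0, 0, 0, 0],
  [0, 0, 20, 0, 0, 0, 0],
  [0, 0, 0, 0, 0, 0, 0],
  [0, 0, 0, 0, 0, 0, 0],
], squeeze=25)

```text
time_s: 3.55
tcp_pos: [0.458, 0.3206, 0.0566]
eef_rot: [-179.9, -0.0, -21.9]
contact_force: [0.7, 0.6, -0.7]
gripper_width: 0.001
```

Run:
```python
from h import *
c=snap('wrist','w2');s=get_state();print(s['tcp_pos'],s['contact_force'],s['gripper_width'])
```

```text
[0.45761792 0.32015915 0.05585721] [-0.33797459 -0.25638425  0.38976979] 0.00038354218100131643
```

View pics/w2.png

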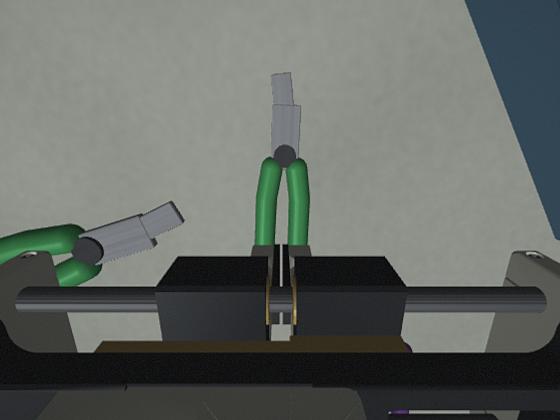

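Run:
```python
from h import *
c=capture('wrist');K=c['camera_matrix'];T=c['tool_from_camera'];print(K[0,0],T.round(4))
for u1,u2,v,w in((208,355,245,.0876),(208,355,320,.0876)):
  d=w/((u2-u1)/K[0,0]); p=np.linalg.solve(K,[(u1+u2)/2,v,1])*[1,-1,-1]*d; print((T@np.append(p,1))[:3])
# TCP & tips projected to image
Ti=np.linalg.inv(T)
for P in([0,0,0],[0,.0438,0],[.0095,.0438,0],[-.0095,.0438,0],[.0095,.0438,-.014],[.0095,.0438,-.03],[.01,0,0],[.01,0,-.014]):
  p=(Ti@np.append(P,1))[:3]*[1,-1,-1];q=K@p;print(P,(q[:2]/q[2]).round(1))
```

```text
290.6086849278073 [[-9.000e-04  9.513e-01  3.084e-01  8.410e-02]
 [ 1.000e+00  9.000e-04 -0.000e+00  3.000e-04]
 [-3.000e-04  3.084e-01 -9.513e-01 -1.892e-01]
 [ 0.000e+00  0.000e+00  0.000e+00  1.000e+00]]
[ 0.00901356  0.00074326 -0.03145952]
[-0.03350204  0.00070272 -0.04524228]
[0, 0, 0] [280.3 237.3]
[0, 0.0438, 0] [342.2 237.3]
[0.0095, 0.0438, 0] [343.  224.8]
[-0.0095, 0.0438, 0] [341.3 249.4]
[0.0095, 0.0438, -0.014] [347.4 232.7]
[0.0095, 0.0438, -0.03] [353.2 243.1]
[0.01, 0, 0] [280.3 224.2]
[0.01, 0, -0.014] [280.3 232. ]
```

The pruners weren't taken: the fingers shut above them and they still lie as before. I'll check the true fingertip height from the side.

Run:
```python
from h import *
snap('scene','sc1'); s=get_state(); print(s['tcp_pos'])
P=s['tcp_pos'];Rm=R.from_euler('xyz',s['eef_rot'],degrees=True).as_matrix()
i=cv2.imread('pics/sc1.png'); 
q=proj('sc1',P);u,v=q.astype(int);print(q,[proj('sc1',P+Rm@[0,0,z]) for z in(-.01,-.02,-.03)])
x0,y0=u-50,v-45
a=cv2.resize(i[y0:y0+75,x0:x0+100],None,fx=8,fy=8,interpolation=cv2.INTER_CUBIC)[:300+300]
for z,col in((0,(0,0,255)),(-.019,(255,0,255)),(-.03,(0,255,255))):
  p=(proj('sc1',P+Rm@[0,0,z])-[x0,y0]+.5)*8; cv2.circle(a,tuple(int(t) for t in p),5,col,2)
cv2.imwrite('pics/c2.png',a)
```

```text
[0.45739065 0.31981164 0.05517678]
[315.79413182 262.91358682] [array([315.89703816, 260.21776318]), array([316.00068582, 257.50251966]), array([316.10508282, 254.76764565])]
```

View pics/c2.png

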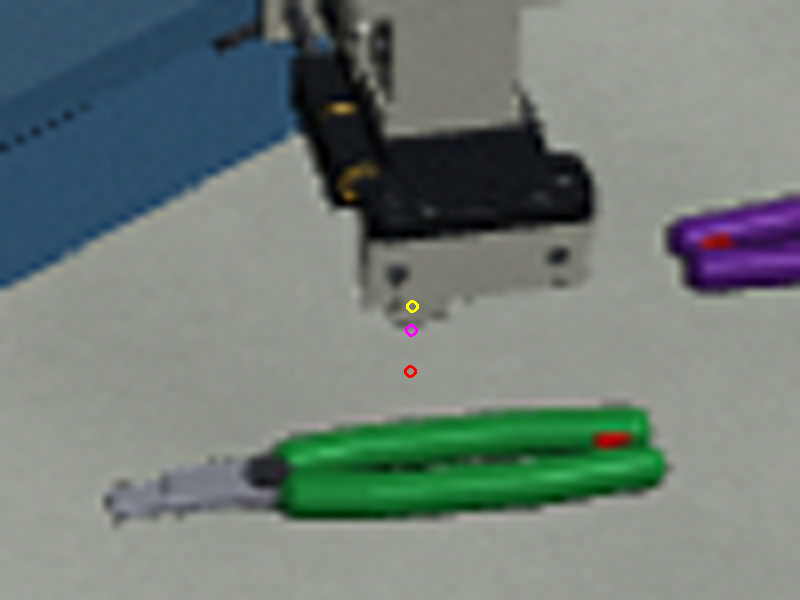

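The side view shows the pruners untouched at (460,460). The real fingertips are at about (405,325), some 20 mm behind the reported TCP (red mark, (410,371)). I'll go lower, watching the force.

Request:
move_arm([
  [0, 0, 0, 0, 0, 0, 100],
  [0, 0, 0, 0, 0, 0, 100],
  [0, 0, 0, 0, 0, 0, 100],
  [0, 0, 0, 0, 0, 0, 100],
  [0, 0, 0, 0, 0, 0, 100],
  [0, 0, 0, 0, 0, 0, 100],
  [0, 0, -20, 0, 0, 0, 100],
  [0, 0, -20, 0, 0, 0, 100],
  [0, 0, -10, 0, 0, 0, 100],
  [0, 0, -4, 0, 0, 0, 100],
  [0, 0, -3, 0, 0, 0, 100],
  [0, 0, -3, 0, 0, 0, 100],
  [0, 0, -3, 0, 0, 0, 100],
  [0, 0, 0, 0, 0, 0, 100],
])

```text
time_s: 5.1
tcp_pos: [0.4578, 0.3202, -0.0073]
eef_rot: [-180.0, 0.0, -21.9]
contact_force: [0.6, -0.2, -0.4]
gripper_width: 0.0877
```

Request:
move_arm([
  [0, 0, -2, 0, 0, 0, 100],
  [0, 0, -2, 0, 0, 0, 100],
  [0, 0, -2, 0, 0, 0, 100],
  [0, 0, 0, 0, 0, 0, 100],
])

```text
time_s: 5.5
tcp_pos: [0.4576, 0.32, -0.0137]
eef_rot: [180.0, 0.0, -21.9]
contact_force: [-0.4, 0.3, 0.2]
gripper_width: 0.0875
```

Request:
move_arm([
  [0, 0, -2, 0, 0, 0, 100],
  [0, 0, -2, 0, 0, 0, 100],
  [0, 0, 0, 0, 0, 0, 100],
])

```text
time_s: 5.8
tcp_pos: [0.4576, 0.32, -0.0177]
eef_rot: [180.0, 0.0, -21.9]
contact_force: [-0.2, -0.2, 0.5]
gripper_width: 0.0872
```

Request:
move_arm([
  [0, 0, -2, 0, 0, 0, 100],
  [0, 0, 0, 0, 0, 0, 100],
])

```text
time_s: 6.0
tcp_pos: [0.4577, 0.3201, -0.0196]
eef_rot: [180.0, 0.0, -21.9]
contact_force: [0.7, -0.7, -0.0]
gripper_width: 0.0873
```

Request:
move_arm([
  [0, 0, 0, 0, 0, 0, 30],
  [0, 0, 0, 0, 0, 0, 0],
  [0, 0, 0, 0, 0, 0, 0],
  [0, 0, 0, 0, 0, 0, 0],
  [0, 0, 0, 0, 0, 0, 0],
  [0, 0, 0, 0, 0, 0, 0],
  [0, 0, 0, 0, 0, 0, 0],
])

```text
time_s: 6.7
tcp_pos: [0.4577, 0.3201, -0.0194]
eef_rot: [180.0, 0.0, -21.9]
contact_force: [0.1, -0.2, -1.3]
gripper_width: 0.043
```

Request:
move_arm([
  [0, 0, 5, 0, 0, 0, 0],
  [0, 0, 15, 0, 0, 0, 0],
  [0, 0, 25, 0, 0, 0, 0],
  [0, 0, 30, 0, 0, 0, 0],
  [0, 0, 30, 0, 0, 0, 0],
  [0, 0, 30, 0, 0, 0, 0],
  [0, 0, 15, 0, 0, 0, 0],
  [0, 0, 0, 0, 0, 0, 0],
  [0, 0, 0, 0, 0, 0, 0],
], squeeze=30)

```text
time_s: 7.6
tcp_pos: [0.4574, 0.32, 0.1304]
eef_rot: [-180.0, 0.0, -21.9]
contact_force: [-0.3, -0.1, -3.3]
gripper_width: 0.0426
```

Run:
```python
from h import *
c=snap('wrist','w3');s=get_state();print(s['tcp_pos'],s['contact_force'],s['gripper_width'])
c=snap('scene','sc2');P=s['tcp_pos']
i=cv2.imread('pics/sc2.png'); q=proj('sc2',P);u,v=q.astype(int);x0,y0=u-50,v-45
a=cv2.resize(i[y0:y0+75,x0:x0+100],(400,300),interpolation=cv2.INTER_CUBIC)
for z,col in((0,(0,0,255)),(.02,(255,0,255)),(.04,(0,255,255))):
  p=(proj('sc2',P+[0,0,z])-[x0,y0]+.5)*4; cv2.circle(a,tuple(int(t) for t in p),3,col,1)
w=cv2.resize(cv2.imread('pics/w3.png'),(400,300))
cv2.imwrite('pics/c3.png',np.hstack([a,w]))
```

```text
[0.45711076 0.31963626 0.12970184] [ 0.52592635  0.63249119 -3.33418787] 0.04274239933025107
```

View pics/c3.png

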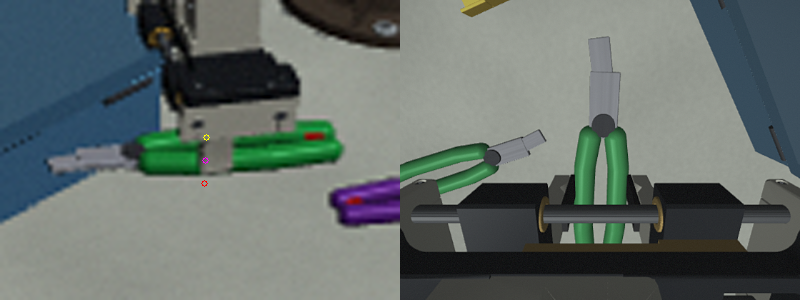

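The pruners are held level (scene side: grips at (230,150) with the fingertips at their lower edge; the wrist side agrees). So the real tip is about 20 mm above the reported TCP. Next I lift over the lid and carry them to above the box.

Request:
move_arm([
  [0, 0, 30, 0, 0, 0, 0],
  [0, 0, 40, 0, 0, 0, 0],
  [0, 0, 40, 0, 0, 0, 0],
  [0, 0, 40, 0, 0, 0, 0],
  [0, 0, 30, 0, 0, 0, 0],
  [0, 0, 12, 0, 0, 0, 0],
  [3, -20, 0, 0, 0, 2.4, 0],
  [4, -30, 0, 0, 0, 3, 0],
  [4, -30, 0, 0, 0, 3, 0],
  [4, -30, 0, 0, 0, 3, 0],
  [4, -30, 0, 0, 0, 3, 0],
  [4, -30, 0, 0, 0, 3, 0],
  [4, -30, 0, 0, 0, 3, 0],
  [4, -30, 0, 0, 0, 3, 0],
  [3, -30, 0, 0, 0, 3, 0],
  [2, -25, 0, 0, 0, 3, 0],
  [1, -16, 0, 0, 0, 3, 0],
  [0, 0, 0, 0, 0, 0, 0],
  [0, 0, 0, 0, 0, 0, 0],
])

```text
time_s: 9.6
tcp_pos: [0.4943, 0.0191, 0.3212]
eef_rot: [180.0, 0.1, 10.4]
contact_force: [0.7, 0.7, -1.6]
gripper_width: 0.0429
```

Run:
```python
from h import *
c=snap('wrist','w4');s=get_state();print(s['tcp_pos'],s['eef_rot'],s['contact_force'],s['gripper_width'],s['joints'])
for b in ((-.1,-.145),(-.1,.145),(.1,-.145),(.1,.145)):
  e=np.array([-.182,.983]);f=np.array([-.983,-.182]);print(b,proj('w4',np.append([.499,.0235]+e*b[0]+f*b[1],.075)).round())
```

```text
[0.49444967 0.01950177 0.32144493] [1.79997535e+02 1.11895593e-01 1.04582735e+01] [-0.26803351  0.49603924 -1.32698374] 0.042978853777163366 [ 2.50410132e+01 -1.35893454e-01 -8.68618377e+00 -2.60697745e-02
 -8.15586220e+01  7.54211141e+01]
(-0.1, -0.145) [352.  60.]
(-0.1, 0.145) [339. 253.]
(0.1, -0.145) [204.  61.]
(0.1, 0.145) [219. 254.]
```

View pics/w4.png

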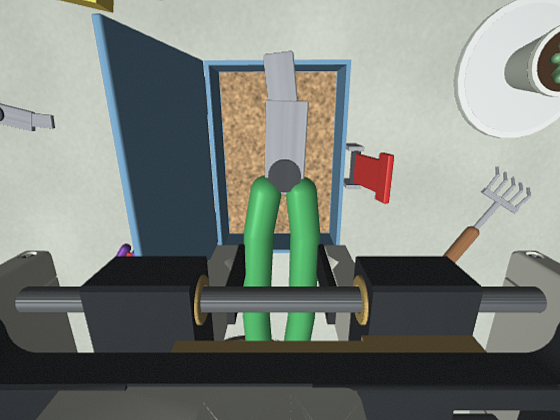

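The wrist view shows the pruners pointing along the box, between its rims (210–350 columns, rows 62–250). The rims match my estimate, and the red clamp at (375,175) leans outward. Now I lower them.

Request:
move_arm([
  [0, 0, -25, 0, 0, 0, 0],
  [0, 0, -40, 0, 0, 0, 0],
  [0, 0, -40, 0, 0, 0, 0],
  [0, 0, -40, 0, 0, 0, 0],
  [0, 0, -40, 0, 0, 0, 0],
  [0, 0, -40, 0, 0, 0, 0],
  [0, 0, -30, 0, 0, 0, 0],
  [0, 0, -20, 0, 0, 0, 0],
  [0, 0, -15, 0, 0, 0, 0],
  [0, 0, -10, 0, 0, 0, 0],
  [0, 0, -8, 0, 0, 0, 0],
  [0, 0, -5, 0, 0, 0, 0],
  [0, 0, -3, 0, 0, 0, 0],
  [0, 0, -2, 0, 0, 0, 0],
  [0, 0, -2, 0, 0, 0, 0],
  [0, 0, -2, 0, 0, 0, 0],
  [0, 0, 0, 0, 0, 0, 0],
])

```text
time_s: 11.35
tcp_pos: [0.4947, 0.0192, 0.0006]
eef_rot: [-180.0, -0.0, 10.5]
contact_force: [0.2, -1.1, -2.4]
gripper_width: 0.0432
```

Request:
move_arm([
  [0, 0, -2, 0, 0, 0, 0],
  [0, 0, -2, 0, 0, 0, 0],
  [0, 0, 0, 0, 0, 0, 0],
])

```text
time_s: 11.65
tcp_pos: [0.4945, 0.0191, -0.0036]
eef_rot: [180.0, 0.0, 10.5]
contact_force: [-0.5, 0.4, -2.0]
gripper_width: 0.043
```

Request:
move_arm([
  [0, 0, -2, 0, 0, 0, 0],
  [0, 0, -1, 0, 0, 0, 0],
  [0, 0, 0, 0, 0, 0, 0],
])

```text
time_s: 11.95
tcp_pos: [0.4946, 0.0192, -0.0065]
eef_rot: [180.0, 0.0, 10.5]
contact_force: [-0.5, -0.1, -2.1]
gripper_width: 0.0428
```

Request:
move_arm([
  [0, 0, -1, 0, 0, 0, 0],
  [0, 0, -1, 0, 0, 0, 0],
  [0, 0, 0, 0, 0, 0, 0],
])

```text
time_s: 12.25
tcp_pos: [0.4947, 0.0192, -0.0085]
eef_rot: [180.0, 0.0, 10.5]
contact_force: [-0.2, 0.7, -1.4]
gripper_width: 0.0432
```

Request:
move_arm([
  [0, 0, -1, 0, 0, 0, 0],
  [0, 0, 0, 0, 0, 0, 55],
  [0, 0, 0, 0, 0, 0, 65],
  [0, 0, 0, 0, 0, 0, 75],
  [0, 0, 0, 0, 0, 0, 75],
  [0, 0, 0, 0, 0, 0, 75],
  [0, 0, 5, 0, 0, 0, 75],
  [0, 0, 15, 0, 0, 0, 75],
  [0, 0, 30, 0, 0, 0, 75],
  [0, 0, 40, 0, 0, 0, 60],
  [0, 0, 40, 0, 0, 0, 40],
  [0, 0, 40, 0, 0, 0, 20],
  [0, 0, 40, 0, 0, 0, 0],
  [0, 0, 40, 0, 0, 0, 0],
  [0, 0, 40, 0, 0, 0, 0],
  [0, 0, 30, 0, 0, 0, 0],
  [0, 0, 10, 0, 0, 0, 0],
  [0, 0, 0, 0, 0, 0, 0],
])

```text
time_s: 14.05
tcp_pos: [0.4952, 0.0194, 0.3223]
eef_rot: [-180.0, -0.2, 10.5]
contact_force: [0.8, -1.0, -0.2]
gripper_width: 0.002
```

Run:
```python
from h import *
c=snap('wrist','w5');s=get_state();print(s['tcp_pos'],s['eef_rot'],s['contact_force'],s['gripper_width'])
```

```text
[0.49451254 0.01932812 0.32060061] [-1.79963656e+02 -2.85170933e-02  1.05271727e+01] [ 0.65502736  0.04519383 -0.7895555 ] 0.0009800543447423067
```

View pics/w5.png

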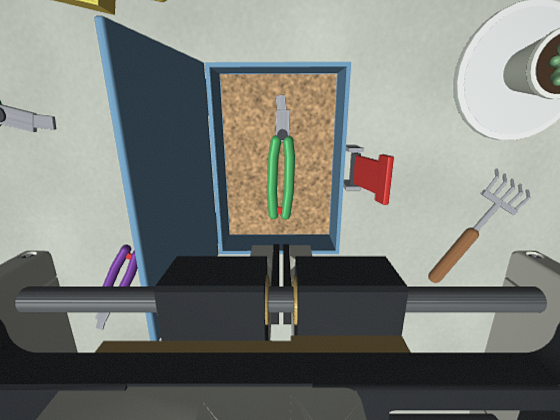

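The pruners lie flat in the middle of the box floor, from (281,100) to (278,218). The lid's far corner is at (98,17), and the purple pruners and rake are unmoved. Next I plan the lid sweep from its outer side.

Run:
```python
from h import *
e=np.array([-.182,.983]);f=np.array([-.983,-.182]);C=np.array([.499,.0235])
W=lambda bx,z,by=0: np.append(C+e*bx+f*by,z)
for d in (90,94,97,100,104):
  t=np.radians(d); print(d,proj('w5',W(.1-.2*np.cos(t)+.008*np.sin(t),.0755+.2*np.sin(t)+.008*np.cos(t),-.145)).round())
off=-.020
tcp=get_state()['tcp_pos']; print('now',tcp)
pts=[('start',W(.185,.2406))]
th=np.r_[85:0:-5.0,0]
for d in th:
  t=np.radians(d); r=.165-.013*(85-d)/85
  pts.append((d,W(.11-r*np.cos(t)+.008*np.sin(t),.0755+r*np.sin(t)+.008*np.cos(t))))
prev=tcp
for n,p in pts:
  p=p+[0,0,off]; print(n,(p*1000).round(1),((p-prev)*1000).round(1)); prev=p
```

```text
90 [122.  15.]
94 [104.  15.]
97 [90. 16.]
100 [78. 17.]
104 [62. 18.]
now [0.49451254 0.01932812 0.32060061]
start [465.3 205.4 220.6] [ -29.2  186.  -100. ]
85.0 [480.1 125.3 220.6] [ 14.8 -80.   -0. ]
80.0 [482.7 111.3 218.6] [  2.6 -14.   -1.9]
75.0 [485.3  97.6 215.5] [  2.5 -13.7  -3.2]
70.0 [487.7  84.3 211.1] [  2.5 -13.3  -4.3]
65.0 [490.1  71.5 205.6] [  2.4 -12.8  -5.5]
60.0 [492.4  59.2 199.1] [  2.3 -12.3  -6.6]
55.0 [494.5  47.6 191.5] [  2.1 -11.6  -7.6]
50.0 [496.5  36.8 182.9] [  2.  -10.8  -8.6]
45.0 [498.4  26.8 173.5] [  1.9 -10.   -9.4]
40.0 [500.1  17.6 163.3] [  1.7  -9.1 -10.2]
35.0 [501.6   9.4 152.3] [  1.5  -8.2 -11. ]
30.0 [502.9   2.3 140.7] [  1.3  -7.2 -11.6]
25.0 [504.1  -3.9 128.6] [  1.1  -6.1 -12.1]
20.0 [505.   -8.9 116.1] [  0.9  -5.  -12.6]
15.0 [505.7 -12.8 103.2] [  0.7  -3.9 -12.9]
10.0 [506.2 -15.6  90. ] [  0.5  -2.8 -13.1]
5.0 [506.6 -17.3  76.8] [  0.3  -1.6 -13.3]
0.0 [506.6 -17.8  63.5] [  0.1  -0.5 -13.3]
```

Request:
move_arm([
  [-2, 14, 0, 0, 0, -6, 0],
  [-3, 17, 0, 0, 0, -8, 0],
  [-3, 17, 0, 0, 0, -8, 0],
  [-3, 17, 0, 0, 0, -8, 0],
  [-3, 17, 0, 0, 0, -8, 0],
  [-3, 17, 0, 0, 0, -8, 0],
  [-3, 17, 0, 0, 0, -8, 0],
  [-3, 17, 0, 0, 0, -8, 0],
  [-3, 17, 0, 0, 0, -8, 0],
  [-2, 17, 0, 0, 0, -8, 0],
  [-1, 17, 0, 0, 0, -8, 0],
  [0, 2, -10, 0, 0, -4, 0],
  [0, 0, -30, 0, 0, 0, 0],
  [0, 0, -30, 0, 0, 0, 0],
  [0, 0, -20, 0, 0, 0, 0],
  [0, 0, -10, 0, 0, 0, 0],
  [0, 0, 0, 0, 0, 0, 0],
  [0, 0, 0, 0, 0, 0, 0],
])

```text
time_s: 15.9
tcp_pos: [0.466, 0.2053, 0.221]
eef_rot: [-180.0, -0.0, -79.5]
contact_force: [-0.4, -0.1, 0.8]
gripper_width: 0.0006
```

Now I push inward to about 80°.

Request:
move_arm([
  [2, -10, 0, 0, 0, 0, 0],
  [2, -10, 0, 0, 0, 0, 0],
  [2, -10, 0, 0, 0, 0, 0],
  [1.5, -8, 0, 0, 0, 0, 0],
  [1.5, -8, 0, 0, 0, 0, 0],
  [1.5, -8, 0, 0, 0, 0, 0],
  [1.5, -8, 0, 0, 0, 0, 0],
  [1.5, -9, 0, 0, 0, 0, 0],
  [1.3, -9, 0, 0, 0, 0, 0],
  [1.3, -7, -1, 0, 0, 0, 0],
  [1.3, -7, -1, 0, 0, 0, 0],
])

```text
time_s: 17.0
tcp_pos: [0.4833, 0.1105, 0.2187]
eef_rot: [-180.0, -0.0, -79.5]
contact_force: [-0.7, 2.1, 1.8]
gripper_width: 0.0003
```

Request:
move_arm([
  [1.3, -7, -1.5, 0, 0, 0, 0],
  [1.2, -6.8, -1.7, 0, 0, 0, 0],
  [1.2, -6.7, -2.1, 0, 0, 0, 0],
  [1.2, -6.6, -2.2, 0, 0, 0, 0],
  [1.2, -6.4, -2.7, 0, 0, 0, 0],
  [1.2, -6.4, -2.8, 0, 0, 0, 0],
  [1.2, -6.2, -3.2, 0, 0, 0, 0],
  [1.1, -6.1, -3.4, 0, 0, 0, 0],
  [1.1, -5.8, -3.8, 0, 0, 0, 0],
  [1, -5.8, -3.8, 0, 0, 0, 0],
  [1, -5.4, -4.3, 0, 0, 0, 0],
  [1, -5.4, -4.3, 0, 0, 0, 0],
  [1, -5, -4.7, 0, 0, 0, 0],
  [0.9, -5, -4.7, 0, 0, 0, 0],
])

```text
time_s: 18.4
tcp_pos: [0.4988, 0.0262, 0.173]
eef_rot: [180.0, -0.0, -79.5]
contact_force: [0.2, 1.5, 1.7]
gripper_width: 0.0006
```

Request:
move_arm([
  [0.9, -4.6, -5.1, 0, 0, 0, 0],
  [0.8, -4.5, -5.1, 0, 0, 0, 0],
  [0.8, -4.1, -5.5, 0, 0, 0, 0],
  [0.7, -4.1, -5.5, 0, 0, 0, 0],
  [0.7, -3.6, -5.8, 0, 0, 0, 0],
  [0.6, -3.6, -5.8, 0, 0, 0, 0],
  [0.6, -3.1, -6, 0, 0, 0, 0],
  [0.6, -3, -6.1, 0, 0, 0, 0],
  [0.5, -2.5, -6.3, 0, 0, 0, 0],
  [0.5, -2.5, -6.3, 0, 0, 0, 0],
  [0.3, -2, -6.4, 0, 0, 0, 0],
  [0.3, -1.9, -6.5, 0, 0, 0, 0],
  [0.3, -1.4, -6.5, 0, 0, 0, 0],
  [0.2, -1.4, -6.6, 0, 0, 0, 0],
])

```text
time_s: 19.8
tcp_pos: [0.5066, -0.0158, 0.0894]
eef_rot: [180.0, -0.0, -79.5]
contact_force: [-0.0, -0.6, 1.3]
gripper_width: 0.0004
```

Request:
move_arm([
  [0.1, -0.4, -3, 0, 0, 0, 0],
  [0.1, -0.4, -3, 0, 0, 0, 0],
  [0.1, -0.4, -3, 0, 0, 0, 0],
  [0, -0.3, -3, 0, 0, 0, 0],
  [0, -0.3, -2.5, 0, 0, 0, 0],
  [0, -0.2, -2, 0, 0, 0, 0],
  [0, 0, -2, 0, 0, 0, 0],
  [0, 0, -1.5, 0, 0, 0, 0],
  [0, 0, -1, 0, 0, 0, 0],
  [0, 0, -1, 0, 0, 0, 0],
])

```text
time_s: 20.8
tcp_pos: [0.5069, -0.0177, 0.0679]
eef_rot: [-180.0, -0.0, -79.5]
contact_force: [-0.3, 0.2, 1.4]
gripper_width: 0.0005
```

Request:
move_arm([
  [0, 0, -1, 0, 0, 0, 0],
  [0, 0, -1, 0, 0, 0, 0],
  [0, 0, -0.5, 0, 0, 0, 0],
  [0, 0, -0.5, 0, 0, 0, 0],
])

```text
time_s: 21.2
tcp_pos: [0.5069, -0.0177, 0.0649]
eef_rot: [-180.0, -0.0, -79.5]
contact_force: [-0.3, -1.2, 1.2]
gripper_width: 0.0005
```

Request:
move_arm([
  [0, 0, -0.5, 0, 0, 0, 0],
  [0, 0, -0.5, 0, 0, 0, 0],
  [0, 0, -0.5, 0, 0, 0, 0],
  [0, 0, -0.5, 0, 0, 0, 0],
])

```text
time_s: 21.6
tcp_pos: [0.5069, -0.0177, 0.0629]
eef_rot: [180.0, -0.0, -79.5]
contact_force: [0.4, -0.1, 0.8]
gripper_width: 0.0006
```

Request:
move_arm([
  [0, 0, -0.5, 0, 0, 0, 0],
  [0, 0, -0.5, 0, 0, 0, 0],
  [0, 0, 0, 0, 0, 0, 0],
])

```text
time_s: 21.9
tcp_pos: [0.5068, -0.0176, 0.0619]
eef_rot: [180.0, 0.0, -79.5]
contact_force: [0.2, -0.3, -0.0]
gripper_width: 0.0005
```

Request:
move_arm([
  [0, 0, -0.5, 0, 0, 0, 0],
  [0, 0, -0.5, 0, 0, 0, 0],
  [0, 0, -0.5, 0, 0, 0, 0],
  [0, 0, -0.5, 0, 0, 0, 0],
  [0, 0, 0, 0, 0, 0, 0],
])

```text
time_s: 22.4
tcp_pos: [0.5069, -0.0177, 0.0599]
eef_rot: [180.0, 0.0, -79.5]
contact_force: [0.6, -0.0, 0.3]
gripper_width: 0.0007
```

Run:
```python
from h import *
print(get_state()['contact_force'])
snap('scene','sc3'); i=cv2.imread('pics/sc3.png')[130:280,180:380]
cv2.imwrite('pics/c4.png',cv2.resize(i,(800,600),interpolation=cv2.INTER_CUBIC))
```

```text
[ 0.5986035  -0.03422909  0.3223344 ]
```

View pics/c4.png

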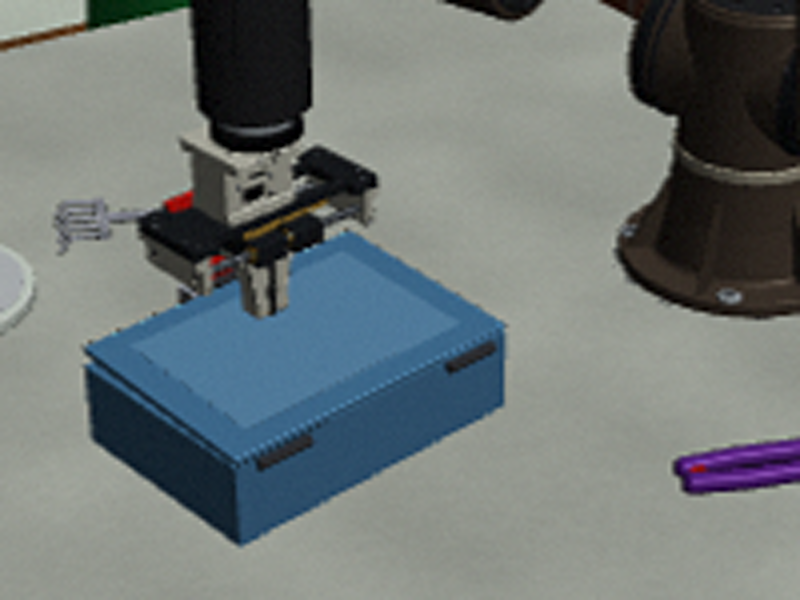

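The lid rests under the fingers and is nearly shut, with a few millimetres of gap left at (90,360). I keep easing it down.

Request:
move_arm([
  [0, 0, -1, 0, 0, 0, 0],
  [0, 0, -1, 0, 0, 0, 0],
  [0, 0, -0.5, 0, 0, 0, 0],
  [0, 0, -0.5, 0, 0, 0, 0],
  [0, 0, 0, 0, 0, 0, 0],
])

```text
time_s: 22.95
tcp_pos: [0.5068, -0.0177, 0.0569]
eef_rot: [180.0, 0.0, -79.5]
contact_force: [-0.3, 0.3, 0.7]
gripper_width: 0.0002
```

Request:
move_arm([
  [0, 0, -0.5, 0, 0, 0, 0],
  [0, 0, -0.5, 0, 0, 0, 0],
  [0, 0, 0, 0, 0, 0, 0],
])

```text
time_s: 23.25
tcp_pos: [0.5069, -0.0177, 0.0559]
eef_rot: [-180.0, 0.0, -79.5]
contact_force: [0.1, -0.2, 1.3]
gripper_width: 0.0001
```

Request:
move_arm([
  [0, 0, -0.5, 0, 0, 0, 0],
  [0, 0, -0.5, 0, 0, 0, 0],
  [0, 0, 0, 0, 0, 0, 0],
])

```text
time_s: 23.55
tcp_pos: [0.5069, -0.0176, 0.0549]
eef_rot: [-180.0, 0.0, -79.5]
contact_force: [-0.2, 0.2, 0.2]
gripper_width: 0.0005
```

Request:
move_arm([
  [0, 0, -0.5, 0, 0, 0, 0],
  [0, 0, -0.5, 0, 0, 0, 0],
  [0, 0, 0, 0, 0, 0, 0],
])

```text
time_s: 23.85
tcp_pos: [0.5068, -0.0177, 0.0539]
eef_rot: [180.0, 0.0, -79.5]
contact_force: [1.1, -0.3, 0.5]
gripper_width: 0.0007
```

Request:
move_arm([
  [0, 0, -0.5, 0, 0, 0, 0],
  [0, 0, -0.5, 0, 0, 0, 0],
  [0, 0, 0, 0, 0, 0, 0],
])

```text
time_s: 24.15
tcp_pos: [0.5068, -0.0177, 0.0529]
eef_rot: [180.0, 0.0, -79.5]
contact_force: [-0.1, 0.4, 0.4]
gripper_width: 0.0003
```

Request:
move_arm([
  [0, 0, -0.5, 0, 0, 0, 0],
  [0, 0, -0.5, 0, 0, 0, 0],
  [0, 0, -0.5, 0, 0, 0, 0],
])

```text
time_s: 24.45
tcp_pos: [0.5069, -0.0177, 0.0518]
eef_rot: [-180.0, -0.0, -79.5]
contact_force: [-3.7, -0.4, 10.7]
gripper_width: 0.0003
```

Request:
move_arm([
  [0, 0, -0.5, 0, 0, 0, 0],
  [0, 0, -0.5, 0, 0, 0, 0],
  [0, 0, -0.5, 0, 0, 0, 0],
])

```text
time_s: 24.75
tcp_pos: [0.507, -0.0177, 0.0517]
eef_rot: [-180.0, -0.0, -79.4]
contact_force: [-9.4, 1.1, 25.9]
gripper_width: 0.0001
```

Run:
```python
from h import *
s=get_state();print(s['contact_force'],s['tcp_pos'])
snap('scene','sc4'); i=cv2.imread('pics/sc4.png')[170:270,195:315]
j=cv2.imread('pics/sc3.png')[170:270,195:315]
cv2.imwrite('pics/c5.png',np.hstack([cv2.resize(k,(400,333),interpolation=cv2.INTER_CUBIC) for k in(j,i)]))
```

```text
[-9.40618329  1.13913007 25.91197443] [ 0.50697694 -0.01774649  0.05166043]
```

View pics/c5.png

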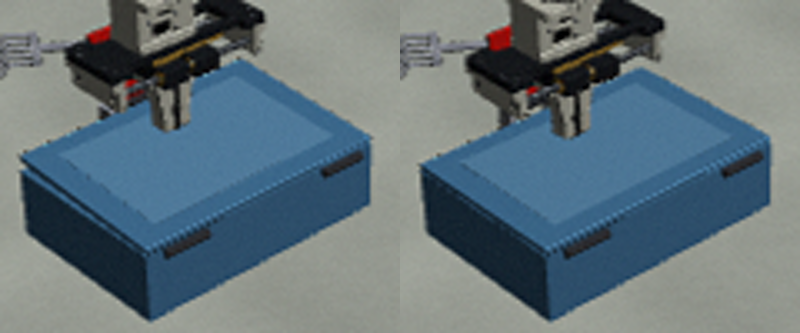

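The left half is before and the right half now: the gap at (30,175) has closed, the lid lies flat all round, and the force rose to 26 N, so it is shut. Next is the clamp.

Run:
```python
from h import *
e=np.array([-.182,.983]);f=np.array([-.983,-.182]);C=np.array([.499,.0235])
W=lambda bx,z,by=0: np.append(C+e*bx+f*by,z)
for d in (90,95,100,105,110,115):
  t=np.radians(d); print(d,[proj('w5',W(-.112+.085*np.cos(t),.0895+.085*np.sin(t),y)).round() for y in(-.03,.03)])
off=-.0317
tcp=np.array([.507,-.0177,.0517])
t=np.radians(90)
pts=[('up',tcp+[0,0,.17-off*0]),('over',W(-.2,.2217-off)),('down',W(-.2,.157))]
for d in np.r_[85:0:-10.0,0]:
  t=np.radians(d); r=.068
  pts.append((d,W(-.122+r*np.cos(t)-.004*np.sin(t),.0895+r*np.sin(t)+.004*np.cos(t))))
prev=tcp
for n,p in pts:
  p=p+[0,0,off if n!='up' else 0]; print(n,(p*1000).round(1),((p-prev)*1000).round(1)); prev=p
```

```text
90 [array([375., 158.]), array([370., 207.])]
95 [array([381., 158.]), array([376., 207.])]
100 [array([387., 158.]), array([381., 207.])]
105 [array([393., 158.]), array([387., 207.])]
110 [array([398., 157.]), array([392., 206.])]
115 [array([403., 157.]), array([397., 205.])]
up [507.  -17.7 221.7] [  0.   0. 170.]
over [ 535.4 -173.1  221.7] [  28.4 -155.4    0. ]
down [ 535.4 -173.1  125.3] [  0.    0.  -96.4]
85.0 [520.9 -94.5 125.9] [-14.5  78.6   0.6]
75.0 [518.7 -82.9 124.5] [-2.1 11.6 -1.4]
65.0 [516.6 -71.7 121.1] [-2.1 11.2 -3.4]
55.0 [514.7 -61.3 115.8] [-1.9 10.4 -5.3]
45.0 [513.  -51.9 108.7] [-1.7  9.4 -7.1]
35.0 [511.5 -43.9 100.1] [-1.5  8.  -8.6]
25.0 [510.3 -37.5  90.2] [-1.2  6.4 -9.9]
15.0 [509.4 -32.9  79.3] [ -0.9   4.6 -10.9]
5.0 [508.9 -30.2  67.7] [ -0.5   2.7 -11.6]
0.0 [508.8 -29.6  61.8] [-0.1  0.6 -5.9]
```

Request:
move_arm([
  [0, 0, 5, 0, 0, 0, 0],
  [0, 0, 20, 0, 0, 0, 0],
  [0, 0, 35, 0, 0, 0, 0],
  [0, 0, 40, 0, 0, 0, 0],
  [0, 0, 40, 0, 0, 0, 0],
  [0, 0, 23, 0, 0, 0, 0],
  [0, 0, 10, 0, 0, 0, 0],
  [0, 0, 0, 0, 0, 0, 0],
])

```text
time_s: 25.6
tcp_pos: [0.5074, -0.0174, 0.2238]
eef_rot: [-179.9, 0.0, -79.5]
contact_force: [-0.2, 0.0, -1.0]
gripper_width: 0.0003
```

Request:
move_arm([
  [3, -16, 0, 0, 0, 0, 0],
  [5, -28, 0, 0, 0, 0, 0],
  [5, -28, 0, 0, 0, 0, 0],
  [5, -28, 0, 0, 0, 0, 0],
  [5, -28, 0, 0, 0, 0, 0],
  [3, -18, 0, 0, 0, 0, 0],
  [2, -10, 0, 0, 0, 0, 0],
  [0, 0, -15, 0, 0, 0, 0],
  [0, 0, -30, 0, 0, 0, 0],
  [0, 0, -30, 0, 0, 0, 0],
  [0, 0, -15, 0, 0, 0, 0],
  [0, 0, -7, 0, 0, 0, 0],
  [0, 0, 0, 0, 0, 0, 0],
])

```text
time_s: 26.9
tcp_pos: [0.534, -0.1733, 0.1245]
eef_rot: [179.8, 0.0, -79.5]
contact_force: [0.4, 0.4, 0.8]
gripper_width: 0.0001
```

Request:
move_arm([
  [-1.5, 8, 0, 0, 0, 0, 0],
  [-1.5, 8, 0, 0, 0, 0, 0],
  [-1.5, 8, 0, 0, 0, 0, 0],
  [-1.5, 8, 0, 0, 0, 0, 0],
  [-1.5, 8, 0, 0, 0, 0, 0],
  [-1.5, 8, 0, 0, 0, 0, 0],
  [-1.5, 8, 0, 0, 0, 0, 0],
  [-1.5, 8, 0, 0, 0, 0, 0],
  [-1.5, 8, 0, 0, 0, 0, 0],
  [-1.1, 6, 0, 0, 0, 0, 0],
  [-1, 6, -0.5, 0, 0, 0, 0],
  [-1, 6, -0.9, 0, 0, 0, 0],
])

```text
time_s: 28.1
tcp_pos: [0.5181, -0.0833, 0.1246]
eef_rot: [180.0, -0.0, -79.5]
contact_force: [0.1, -2.1, 1.8]
gripper_width: 0.0004
```

Contact as expected; now I follow the arc.

Request:
move_arm([
  [-1, 5.6, -1.5, 0, 0, 0, 0],
  [-1, 5.6, -1.9, 0, 0, 0, 0],
  [-1, 5.2, -2.5, 0, 0, 0, 0],
  [-0.9, 5.2, -2.8, 0, 0, 0, 0],
  [-0.9, 4.7, -3.5, 0, 0, 0, 0],
  [-0.8, 4.7, -3.6, 0, 0, 0, 0],
  [-0.8, 4, -4.2, 0, 0, 0, 0],
  [-0.7, 4, -4.4, 0, 0, 0, 0],
  [-0.6, 3.2, -4.9, 0, 0, 0, 0],
  [-0.6, 3.2, -5, 0, 0, 0, 0],
  [-0.5, 2.3, -5.4, 0, 0, 0, 0],
  [-0.4, 2.3, -5.5, 0, 0, 0, 0],
  [-0.3, 1.4, -5.5, 0, 0, 0, 0],
  [-0.2, 1.3, -3, 0, 0, 0, 0],
  [0, 0.6, -3, 0, 0, 0, 0],
])

```text
time_s: 29.6
tcp_pos: [0.5084, -0.0305, 0.0675]
eef_rot: [180.0, -0.0, -79.5]
contact_force: [-0.1, -0.5, 2.9]
gripper_width: 0.0005
```

Request:
move_arm([
  [0, 0, -1.5, 0, 0, 0, 0],
  [0, 0, -1.5, 0, 0, 0, 0],
  [0, 0, -1, 0, 0, 0, 0],
  [0, 0, -0.5, 0, 0, 0, 0],
  [0, 0, 0, 0, 0, 0, 0],
])

```text
time_s: 30.1
tcp_pos: [0.5085, -0.0304, 0.0633]
eef_rot: [180.0, 0.0, -79.5]
contact_force: [0.4, -0.1, 0.5]
gripper_width: 0.0005
```

Request:
move_arm([
  [0, 0, -0.5, 0, 0, 0, 0],
  [0, 0, -0.5, 0, 0, 0, 0],
  [0, 0, -0.5, 0, 0, 0, 0],
  [0, 0, 0, 0, 0, 0, 0],
])

```text
time_s: 30.5
tcp_pos: [0.5086, -0.0303, 0.0619]
eef_rot: [-180.0, 0.0, -79.5]
contact_force: [-1.3, 1.1, 2.0]
gripper_width: 0.0004
```

Request:
move_arm([
  [0, 0, -0.5, 0, 0, 0, 0],
  [0, 0, -0.5, 0, 0, 0, 0],
  [0, 0, 0, 0, 0, 0, 0],
])

```text
time_s: 30.8
tcp_pos: [0.5086, -0.0304, 0.0617]
eef_rot: [-180.0, -0.0, -79.4]
contact_force: [-4.9, 2.7, 12.4]
gripper_width: 0.0003
```

The hard stop came at the expected height (0.0617 against 0.0618). I lift clear and take a last look.

Request:
move_arm([
  [0, 0, 3, 0, 0, 0, 0],
  [0, 0, 15, 0, 0, 0, 0],
  [0, 0, 30, 0, 0, 0, 0],
  [0, 0, 40, 0, 0, 0, 0],
  [0, 0, 40, 0, 0, 0, 0],
  [0, 0, 40, 0, 0, 0, 0],
  [0, 0, 40, 0, 0, 0, 0],
  [-20, 15, 20, 0, 0, 0, 0],
  [-20, 20, 0, 0, 0, 0, 0],
  [-20, 20, 0, 0, 0, 0, 0],
  [-10, 10, 0, 0, 0, 0, 0],
  [0, 0, 0, 0, 0, 0, 0],
  [0, 0, 0, 0, 0, 0, 0],
])

```text
time_s: 32.1
tcp_pos: [0.4387, 0.0346, 0.289]
eef_rot: [-180.0, -0.0, -79.4]
contact_force: [-0.8, 0.3, 0.6]
gripper_width: 0.0003
```

Run:
```python
from h import *
snap('wrist','w6');snap('scene','sc5');print(get_state()['contact_force'])
a=cv2.imread('pics/sc5.png')[130:280,120:320]
cv2.imwrite('pics/c6.png',np.hstack([cv2.resize(a,(400,300),interpolation=cv2.INTER_CUBIC),cv2.resize(cv2.imread('pics/w6.png'),(400,300))]))
```

```text
[-0.26263734 -0.2042271  -0.35994731]
```

View pics/c6.png

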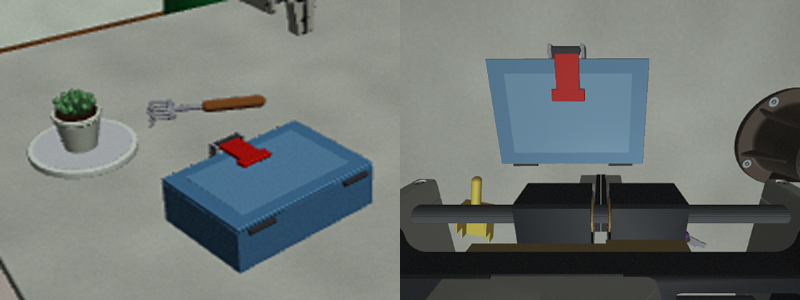

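The lid is flat shut and the red lever at (245,150) lies flat over it. The pot, rake and scoop are in place, and the arm is clear, so I hand in.

```bash
python3 -c "
from plant import *
print(close_job())"
```

```text
the job is handed in; nothing more can be done
None
```

The job is done and handed in at about 32 s of the 72 s allowed. The smaller green pruners lie flat in the tool box, the lid is eased shut, and the red clamp lever is folded flat over it.

- **Pruners:** the first grasp missed and closed above them. The real fingertips sat well behind the reported TCP: about 20 mm by the first side view, 32 mm by the later contact with the lid. I regrasped lower and released them about 4 mm above the box floor. A picture then showed them flat in the middle of the box.
- **Lid:** I pushed it round slowly with shut fingers until it met a firm stop. The force there reached 26 N, and the before and after pictures show the gap closed.
- **Clamp:** it reached its stop at 12 N, with the reported TCP at 61.7 mm against 61.8 mm calculated for the lever flat.

My last picture shows the lid flat, the lever flat on it, the pot, rake and scoop in place, and the gripper touching nothing.

I viewed 12 pictures, two over the budget of 10. The fingertip offset was the one check that disagreed with the given geometry; I did not find its cause.

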